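# Damp test on a sloping shelf board

### The job

Take the orange damp meter out of its wooden stand and test the sloping shelf board: bring the meter's sprung pin down between the two cross battens onto the red dot, with the meter square to the board's sloping face, and press gently until the pin is pushed about half way in. Do not knock the battens with the robot or the meter, ram the board, or shift or tip the three jars. Finish while still holding the meter steady like that: the program ends with the meter in the gripper and the half-pressed pin on the dot.

Things in the scene. Friction and masses are not known exactly. Their poses are not given: they have to be found in the camera images.
- meter: Loose damp meter, about 0.13 kg, upright in the stand, pin down. Origin: end of the unpressed pin; z runs up its axis. Orange housing z = 75 to 160 mm, 36 mm along x, 26 mm along y (grip across y); black sleeve, 12 mm thick, z = 30 to 75 mm; brass pin, 6 mm thick with an 8 mm steel ball end, z = 0 to 30 mm.
- grip (a point): Point on the meter's axis at z = 125 mm, inside the housing: a good height to grip (35 mm below the top). Axes as the meter's.
- tip (a point): Lowest point of the pin's ball end, moves with the pin. Axes as the meter's: z points up along the meter, away from the pin.
- pin (a joint): How far the sprung pin is pushed into the sleeve: 0 unpressed to 0.020 m fully in. The spring takes 0.5 N to start and 250 N/m more (about 3 N half way in, 5.5 N at the stop, rigid beyond).
- stand: Fixed wooden block 90 x 90 x 85 mm with a vertical 17 mm through hole in its middle. The meter's housing rests on its top, sleeve and pin hang in the hole (pin's end 10 mm above the table): draw it straight up 75 mm to clear. Origin at the centre of the underside.
- board: Fixed pale wooden shelf board 300 x 240 x 22 mm, propped on a brick so that its face slopes by 0.43 rad (about 25 degrees), rising along the body's +x; its y is level, along the battens. Origin on the table under the middle of the board's face, which is 82.5 mm above the table there; its high edge is 145 mm up.
- batten_low: Dark wooden batten nailed across the board on the lower side, 30 mm wide, 236 mm long, standing 24 mm above the face. The gap between the two battens is 60 mm wide, its middle is the middle of the board. Its origin is the board's origin.
- batten_high: The same batten on the upper side of the gap. Its origin is the board's origin.
- spot: The red dot, 26 mm across on a white 42 mm paper square, on the board's face midway between the battens, anywhere up to 60 mm along them from the board's middle. Origin at the dot's centre on the face; z is the face's outward normal (about 25 degrees off vertical), x up the slope, y level along the battens.
- jar_red: Loose jar, red with green lid, 70 mm across, 100 mm high, 0.45 kg, beside the board; origin under its middle. Leave alone.
- jar_pickle: Loose green glass jar with brass lid, 56 mm across, 80 mm high, 0.3 kg, beside the board; origin under its middle. Leave alone.
- jar_honey: Loose amber jar with white lid, 60 mm across, 85 mm high, 0.35 kg, beyond the stand; origin under its middle. Leave alone.
Not all that is in view belongs to the job. Of the things like the meter, leave any that is turquoise; of the rest the larger one is meant. Leave any pink look-alike of the stand alone.

How it is judged:
By the outcome, as a careful person would: the job done as asked, in the order asked, and still so for the second after the job is handed in, while the arm keeps its last pose, push and grip.
It also fails if it takes over 43 s, if anything falls off the work surface, if the arm or the gripper's body presses on something with over 40 N, if the wrist force passes 120 N, or if a joint passes its speed limit or range.

### The arm

A 7-joint arm with a two-finger parallel gripper is mounted at the origin on the work surface. World frame = base frame: x ahead of the robot, y to its left, z up, the work surface at z = 0. Lengths are in m, angles in rad, forces in N, time in s.
With the tool pointing down it reaches from about 0.4 to 0.9 m from the base axis. Payload 5.6 kg.
Tool frame: the origin (TCP) lies at the very end of the fingers, on their centre line; the grasp point (between the pads) lies 19 mm behind it (env.grip_point_offset is the distance from the TCP to the grasp point, in m); z points along the fingers, y is the direction in which the jaws open and shut (so a half turn about z gives the same grasp; the last joint's range is limited). The gripper opens to 92 mm and grips with 3 to 60 N. Pads are 20 mm wide; open, the fingers measure 128 mm over their backs; the gripper's body (75 mm by 189 mm) begins 69 mm behind the grasp point.
Start: joints at [-1.191, 0.468, -0.012, 1.603, 0.006, 1.071, -0.056], TCP at [0.267, 0.593, 0.215] pointing down, gripper open.
Joint ranges: [-2.53, 2.53], [-0.31, 2.02], [-1.57, 1.55], [0.28, 2.44], [-1.29, 4.43], [0.15, 1.84], [-2.92, 2.92]. Speed limits (rad/s): [2.57, 2.57, 3.14, 3.14, 3.14, 3.14, 3.14].

### API

Orientations are given as a unit quaternion [x, y, z, w].
In Python, from workcell import env, jaws, kin, optics, order, telemetry gives the robot as it stands. Calls block until the motion is done:
- env.goto(position, orientation): joint-space move of the TCP to a pose.
- env.line_to(position, max_speed=0.15, orientation=None, until_force=None): straight line of the TCP; orientation=None keeps the orientation; max_speed is the mean speed in m/s. With until_force (N) it stops when the force on the tool has changed by that much, and returns True; else False.
- env.move_joints(angles): joint-space move.
- jaws.move_gripper(opening): finger opening in m; the grip force is fixed at half the most; returns when the fingers have stopped.
- env.dwell(seconds).
- kin.solve_ik(position, orientation): joint angles nearest the present ones, or None.
- optics.capture(name): name is "scene" or "top" or "wrist"; returns a dict with "img" (400x640x3 uint8, blue, green, red), "fx", "fy", "cx", "cy" (pixels), "rvec" (rotation vector, rad) and "tvec" (3), from world to camera coordinates, as OpenCV has them; the wrist camera has in their place "mount" (4x4, takes a point from camera to tool coordinates, whose origin is the TCP and whose axes are the flange's). Camera axes: x right, y down, z forward; pixel columns grow to the right and rows downward; lengths in m; the calibration is good to about 2 mm. A picture is of the moment at which its call begins: read the wrist's pose just before it. There is no depth.
A pose or a line that the arm cannot do raises env.PlanningError and nothing moves.
- order.close_job(): hands the job in, once; it reports no verdict.
Readings, each from a call of its own:
- telemetry.get_clock(): time.
- telemetry.get_q(): joint angles.
- telemetry.get_joint_velocities(): joint speeds.
- telemetry.get_joint_torque(): joint torques, N m.
- telemetry.get_eef_pos(): TCP position.
- telemetry.get_orientation(): TCP orientation.
- telemetry.get_wrist_force(): force on the tool from outside, world axes, zero at the start.
- telemetry.get_ft_torque(): the same for the moment, N m.
- telemetry.get_width(): finger opening in m.
Only numpy, scipy, OpenCV 4.12 (cv2) and the standard library are available. Lean on these libraries where they do the work, as an engineer would, in place of code of your own. Each camera call takes 0.05 s, during which the arm holds its last target. There are 200 camera calls.

## Working session

There is one attempt and no reset: what is moved stays moved. The work goes in short steps, each a Python script; the robot and the scene stay as the last script left them, time stands still between calls to the robot, and variables do not carry over. Pictures are saved under pics/ and viewed, about 8 in all and at most 12, crops included, and the job is handed in when it is done.

```bash
mkdir -p pics; ls; cat > h.py <<'E'
import numpy as np, cv2
from scipy.spatial.transform import Rotation as R
from workcell import env, jaws, kin, optics, order, telemetry
def cam(name):
    p=np.array(telemetry.get_eef_pos()); q=np.array(telemetry.get_orientation())
    c=optics.capture(name); K=np.array([[c['fx'],0,c['cx']],[0,c['fy'],c['cy']],[0,0,1.]])
    if name=='wrist':
        T=np.eye(4);T[:3,:3]=R.from_quat(q).as_matrix();T[:3,3]=p;T=T@np.array(c['mount'])
        Rw,o=T[:3,:3],T[:3,3]
    else:
        Rm=cv2.Rodrigues(np.array(c['rvec'],float))[0];Rw=Rm.T;o=-Rw@np.array(c['tvec'],float).ravel()
    return dict(img=c['img'],K=K,R=Rw,o=o)
def ray(c,uv):
    d=c['R']@np.linalg.inv(c['K'])@np.array([uv[0],uv[1],1.]);return c['o'],d/np.linalg.norm(d)
def onz(c,uv,z):
    o,d=ray(c,uv);return o+d*(z-o[2])/d[2]
def proj(c,P):
    x=c['K']@(c['R'].T@(np.asarray(P)-c['o']));return x[:2]/x[2]
def tri(cs,uvs):
    A=0;b=0
    for c,uv in zip(cs,uvs):
        o,d=ray(c,uv);M=np.eye(3)-np.outer(d,d);A=A+M;b=b+M@o
    return np.linalg.solve(A,b)
E
python3 - <<'E'
from h import *
import pickle
C={n:cam(n) for n in('scene','top')}
pickle.dump(C,open('c.pkl','wb'))
for n in C: cv2.imwrite(f'pics/{n}.png',C[n]['img']); print(n,C[n]['o'],C[n]['R'][:,2])
E
```

```text
pics
scene [ 0.93798097 -0.44160667  0.74273577] [-0.44438273  0.48955136 -0.75024226]
top [ 0.4112854  -0.04634019  0.89269494] [ 0.1828689   0.0442282  -0.98214196]
```

View pics/scene.png

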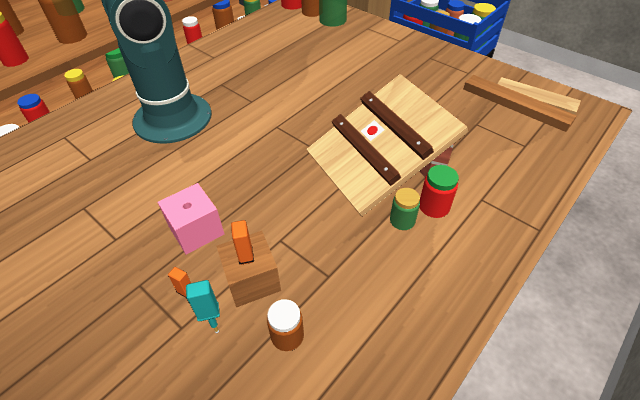

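View pics/top.png

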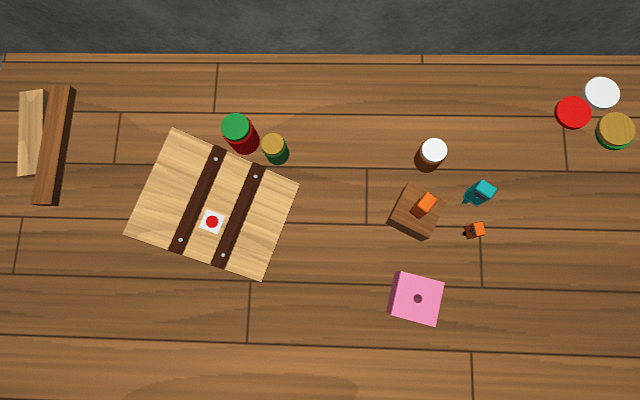

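```bash
python3 - <<'E'
from h import *
import pickle
C=pickle.load(open('c.pkl','rb')); S,T=C['scene'],C['top']
def blob(c,lo,hi,roi):
    h=cv2.cvtColor(c['img'],cv2.COLOR_BGR2HSV); x0,y0,x1,y1=roi
    m=np.zeros(h.shape[:2],np.uint8); m[y0:y1,x0:x1]=cv2.inRange(h,lo,hi)[y0:y1,x0:x1]
    k=max(cv2.findContours(m,0,2)[0],key=cv2.contourArea); M=cv2.moments(k)
    return np.array([M['m10'],M['m01']])/M['m00'],k
rt,_=blob(T,(0,180,120),(6,255,255),(195,205,230,240)); rs,_=blob(S,(0,180,120),(6,255,255),(360,120,385,142))
print('dot',rt,rs,onz(T,rt,.0825),onz(S,rs,.0825),tri([S,T],[rs,rt]))
# corners: scene top, right, bottom, left  <-> candidates in top
sc=[(402,74),(467,128),(362,214),(307,150)]; tc=[(124,233),(172,128),(299,184),(262,281)]
for r in range(4):
    P=[tri([S,T],[s,tc[(i+r)%4]]) for i,s in enumerate(sc)]
    e=max(np.linalg.norm(proj(T,p)-tc[(i+r)%4]) for i,p in enumerate(P)); print(r,round(e,1),np.round(P,3).tolist())
# nails in top
for z,a,b in((.1231,(215.5,158.5),(180,240)),(.0855,(255.5,177),(223,255))):
    A,B=onz(T,a,z),onz(T,b,z); d=A-B; print('batten',A,B,np.linalg.norm(d),np.arctan2(d[1],d[0]))
h=cv2.cvtColor(T['img'],cv2.COLOR_BGR2HSV)
ct,k=blob(T,(5,200,225),(18,255,255),(405,185,445,222)); r=cv2.minAreaRect(k); print('meter top',ct,r,[onz(T,p,.17).round(4).tolist() for p in cv2.boxPoints(r)],onz(T,r[0],.17))
a=cv2.resize(T['img'][170:250,380:510],None,fx=4,fy=4,interpolation=2); b=cv2.resize(S['img'][210:340,150:310],None,fx=3,fy=3,interpolation=2)
o=np.zeros((400,1010,3),np.uint8);o[:320,:520]=a;o[:390,525:1005]=b;cv2.imwrite('pics/crop.png',cv2.resize(o,(800,317)))
print(T['R'],telemetry.get_clock())
E
```

```text
dot [211.58522727 221.02840909] [371.7724359 130.       ] [0.51267261 0.23144646 0.0825    ] [0.50910619 0.22921117 0.0825    ] [0.51116667 0.22920021 0.08446565]
0 1.0 [[0.479, 0.386, 0.144], [0.699, 0.312, 0.137], [0.614, 0.057, 0.012], [0.389, 0.129, 0.018]]
1 81.5 [[0.611, 0.202, 0.31], [0.66, 0.084, 0.25], [0.427, 0.237, -0.316], [0.442, 0.231, 0.12]]
2 99.3 [[0.591, 0.058, 0.338], [0.562, 0.151, 0.211], [0.48, 0.446, -0.278], [0.58, 0.084, 0.296]]
3 74.9 [[0.49, 0.139, 0.271], [0.551, 0.595, -0.142], [0.655, 0.171, 0.101], [0.548, 0.006, 0.213]]
batten [0.63919809 0.2200256  0.1231    ] [0.46771613 0.27882801 0.1231    ] 0.18128371972640306 -0.3303421640466775
batten [0.61017394 0.14211946 0.0855    ] [0.44143508 0.20041065 0.0855    ] 0.17852356560753674 -0.33261746659679337
meter top [426.97198068 201.61062802] ((426.94000244140625, 201.5800018310547), (11.80000114440918, 16.200000762939453), 36.869895935058594) [[0.5415, -0.1873, 0.17], [0.5667, -0.2059, 0.17], [0.5535, -0.2232, 0.17], [0.5284, -0.2046, 0.17]] [ 0.54748795 -0.20524514  0.17      ]
[[ 0.02726364 -0.98275921  0.1828689 ]
 [-0.99883152 -0.01947967  0.0442282 ]
 [-0.03990344 -0.18386104 -0.98214196]] 0.1
```

View pics/crop.png

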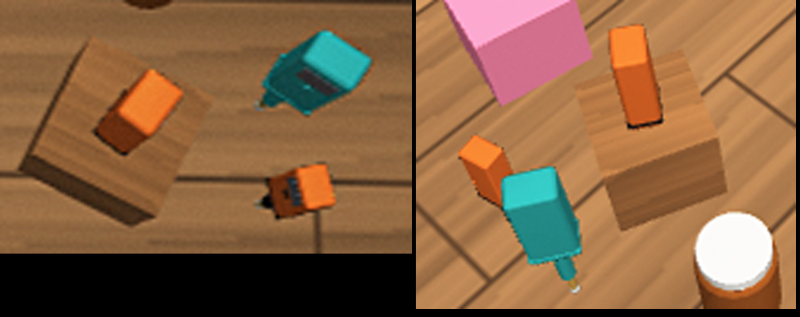

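The target is the large orange meter standing in the plain wooden stand, at (427,203) in the top view and (242,240) in the scene view. The look-alikes are:
- a small orange meter at (475,230) top and (178,280) scene
- a turquoise meter at (482,192) top
- a pink block at (418,298) top

The crop confirms the choice. The dot is near (0.511, 0.230) and the slope rises towards +y.

```bash
cat >> h.py <<'E'
TH=-0.3315+np.pi/2; XB=np.array([np.cos(TH),np.sin(TH),0]); SL=.43
N=np.array([-np.sin(SL)*XB[0],-np.sin(SL)*XB[1],np.cos(SL)]); YB=np.cross([0,0,1.],XB); XS=np.cross(YB,N)
def down(a): # jaw direction angle a, tool down
    return R.from_matrix(np.array([[-np.sin(a),np.cos(a),0],[np.cos(a),np.sin(a),0],[0,0,-1.]]).T)
def onboard(b): # tool z=-N, jaw dir at angle b from XS
    y=np.cos(b)*XS+np.sin(b)*YB; return R.from_matrix(np.array([np.cross(y,-N),y,-N]).T)
E
python3 - <<'E'
from h import *
print(N,XS)
dot=np.array([.511,.230,.0825])
for a in(.935,.935-np.pi): print('grasp',a,[None if (q:=kin.solve_ik([.546,-.206,z],down(a).as_quat())) is None else np.round(q,2).tolist() for z in(.116,.33)])
for b in np.arange(-180,180,30): 
    o=onboard(np.radians(b)).as_quat();print(b,[None if (q:=kin.solve_ik(dot+h*N,o)) is None else np.round(q,2).tolist() for h in(.096,.2)])
env.goto([.53,-.2,.33],down(.935).as_quat()) if kin.solve_ik([.53,-.2,.33],down(.935).as_quat()) is not None else print('no')
w=cam('wrist'); import pickle; pickle.dump(w,open('w.pkl','wb')); cv2.imwrite('pics/w1.png',w['img']); print(telemetry.get_clock(),telemetry.get_width(),telemetry.get_q(),proj(w,[.546,-.206,.17]))
E
```

```text
[-0.13567549 -0.39417436  0.90896575] [0.29583356 0.8594773  0.4168708 ]
grasp 0.935 [[-0.23, 0.55, 0.71, 1.88, -0.46, 0.87, 1.65], [-0.4, 0.33, 0.91, 1.67, -0.27, 1.27, 1.5]]
grasp -2.206592653589793 [[-0.47, 0.75, 1.12, 1.9, -0.79, 1.03, -1.21], [-0.63, 0.54, 1.36, 1.68, -0.54, 1.37, -1.39]]
-180 [[-0.65, 0.26, 0.51, 2.15, -0.82, 0.72, -1.45], [-0.62, 0.07, 0.53, 2.1, -0.56, 0.88, -1.66]]
-150 [[-0.59, 0.26, 0.44, 2.15, -0.8, 0.7, -0.95], [-0.59, 0.07, 0.49, 2.1, -0.56, 0.88, -1.14]]
-120 [[-0.61, 0.26, 0.46, 2.15, -0.8, 0.71, -0.42], [-0.58, 0.07, 0.49, 2.1, -0.56, 0.88, -0.61]]
-90 [[-0.59, 0.26, 0.44, 2.15, -0.8, 0.7, 0.1], [-0.6, 0.07, 0.51, 2.1, -0.56, 0.88, -0.09]]
-60 [[-0.52, 0.25, 0.36, 2.14, -0.77, 0.69, 0.6], [-0.62, 0.07, 0.52, 2.1, -0.56, 0.88, 0.44]]
-30 [[-0.49, 0.25, 0.32, 2.14, -0.76, 0.68, 1.11], [-0.65, 0.07, 0.55, 2.1, -0.57, 0.88, 0.96]]
0 [[-0.46, 0.25, 0.29, 2.14, -0.75, 0.68, 1.62], [-0.7, 0.07, 0.62, 2.1, -0.57, 0.88, 1.49]]
30 [[-0.41, 0.25, 0.23, 2.14, -0.73, 0.67, 2.13], [-0.78, 0.07, 0.7, 2.1, -0.58, 0.89, 2.02]]
60 [[-0.24, 0.25, 0.03, 2.13, -0.66, 0.64, 2.59], [-0.63, 0.07, 0.54, 2.1, -0.56, 0.88, 2.53]]
90 [[0.81, 0.66, -1.31, 2.07, 0.53, 0.63, 2.08], [0.98, 0.32, -1.26, 2.02, -0.08, 0.79, 2.63]]
120 [[-1.24, 0.6, 1.36, 2.18, -1.21, 1.11, -2.16], [-1.38, 0.18, 1.42, 2.12, -0.73, 0.99, -2.51]]
150 [[-1.24, 0.6, 1.36, 2.18, -1.21, 1.11, -1.63], [-1.38, 0.18, 1.42, 2.12, -0.73, 0.99, -1.99]]
3.1083 0.0916886736619278 [-0.42620223  0.28815516  0.90936049  1.71431989 -0.23800638  1.25605031
  1.47417116] [323.80401552 202.27573412]
```

View pics/w1.png

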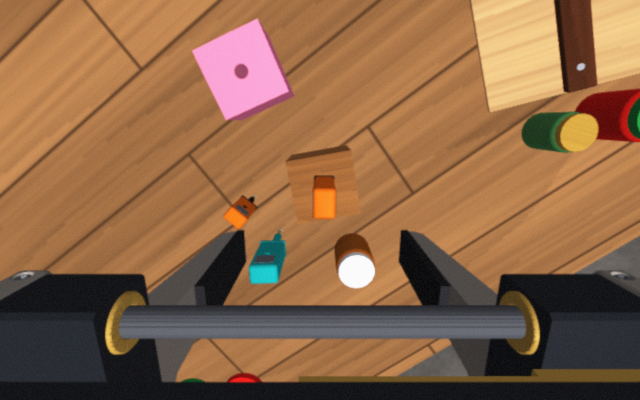

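The wrist view shows the meter's top at about (324,203), square to the jaws. The turquoise meter is at (265,265) and the honey jar at (356,268), both beside it. I'll measure the exact yaw and the neighbours' clearance.

```bash
python3 - <<'E'
from h import *
import pickle
C=pickle.load(open('c.pkl','rb')); S,T=C['scene'],C['top']; w=pickle.load(open('w.pkl','rb'))
h=cv2.cvtColor(w['img'],cv2.COLOR_BGR2HSV); print(h[195,324],h[182,324],h[205,324])
m=np.zeros(h.shape[:2],np.uint8); m[170:225,305:345]=cv2.inRange(h,(5,180,210),(20,255,255))[170:225,305:345]
k=max(cv2.findContours(m,0,2)[0],key=cv2.contourArea); r=cv2.minAreaRect(k)
P=np.array([onz(w,p,.17) for p in cv2.boxPoints(r)]); c=onz(w,r[0],.17)
print(r,c,tri([w,T],[r[0],(426.94,201.58)]))
for i in range(2): d=P[i+1]-P[i]; print(np.linalg.norm(d),np.arctan2(d[1],d[0]))
for z in(.05,.1,.13): print('turq',z,onz(w,(264,272),z),onz(T,(487,187),z))
print('turq tri',tri([T,S],[(486,188),(199,288)]))
print('honey',onz(w,(356,270),.085),onz(T,(435,146),.085))
E
```

```text
[ 15 217 251] [ 11 238 139] [ 15 217 251]
((324.5, 203.5), (29.0, 21.0), 90.0) [ 0.54759256 -0.20620998  0.17      ] [ 0.54969133 -0.20767649  0.15958929]
0.023021248055451488 0.9362762510898502
0.03337292977820509 -0.6234593413025642
turq 0.05 [ 0.60904952 -0.37063839  0.05      ] [ 0.60522792 -0.36267682  0.05      ]
turq 0.1 [ 0.59396721 -0.34670708  0.1       ] [ 0.59372064 -0.34390748  0.1       ]
turq 0.13 [ 0.58491782 -0.33234829  0.13      ] [ 0.58681627 -0.33264587  0.13      ]
turq tri [ 0.57793685 -0.32060839  0.15839897]
honey [ 0.67678373 -0.24207306  0.085     ] [ 0.68573444 -0.24364422  0.085     ]
```

```bash
python3 - <<'E'
from h import *
import pickle
o=down(.9362).as_quat(); xy=[.5475,-.2058]
env.goto(xy+[.24],o)
env.line_to(xy+[.116],.08); jaws.move_gripper(.01); print('w',telemetry.get_width(),telemetry.get_wrist_force())
env.line_to(xy+[.30],.12); print('w',telemetry.get_width(),telemetry.get_wrist_force(),telemetry.get_clock())
dot=np.array([.511,.230,.0825]); ob=onboard(0).as_quat()
env.goto(dot+.22*N,ob)
env.dwell(.2)
print(telemetry.get_width(),telemetry.get_eef_pos(),telemetry.get_clock(),telemetry.get_wrist_force())
D={n:cam(n) for n in('scene','top','wrist')}; pickle.dump(D,open('d.pkl','wb'))
tip=dot+.114*N; print({n:proj(D[n],tip).round(1).tolist() for n in D},{n:proj(D[n],dot).round(1).tolist() for n in D})
x,y=np.clip(proj(D['scene'],tip).astype(int),[100,100],[540,300]);a=cv2.resize(D['scene']['img'][y-80:y+80,x-100:x+100],(400,320))
x,y=np.clip(proj(D['top'],tip).astype(int),[100,100],[540,300]);b=cv2.resize(D['top']['img'][y-80:y+80,x-100:x+100],(400,320))
cv2.imwrite('pics/h1.png',np.vstack([np.hstack([a,b]),np.hstack([cv2.resize(D['wrist']['img'],(416,260)),np.zeros((260,384,3),np.uint8)])]))
E
```

```text
w 0.02602169731901772 [ 0.48241448 -0.61841273  1.5369511 ]
w 0.025643982141342087 [ 1.16214762 -0.80306785 -1.12043255] 7.9583
0.02595016083939473 [0.48180955 0.14239279 0.28248479] 9.475 [-0.28114734  0.15345517 -1.43533991]
{'scene': [358.3, 100.3], 'top': [217.2, 223.4], 'wrist': [321.2, 198.9]} {'scene': [372.6, 130.2], 'top': [212.2, 221.8], 'wrist': [321.4, 176.7]}
```

View pics/h1.png

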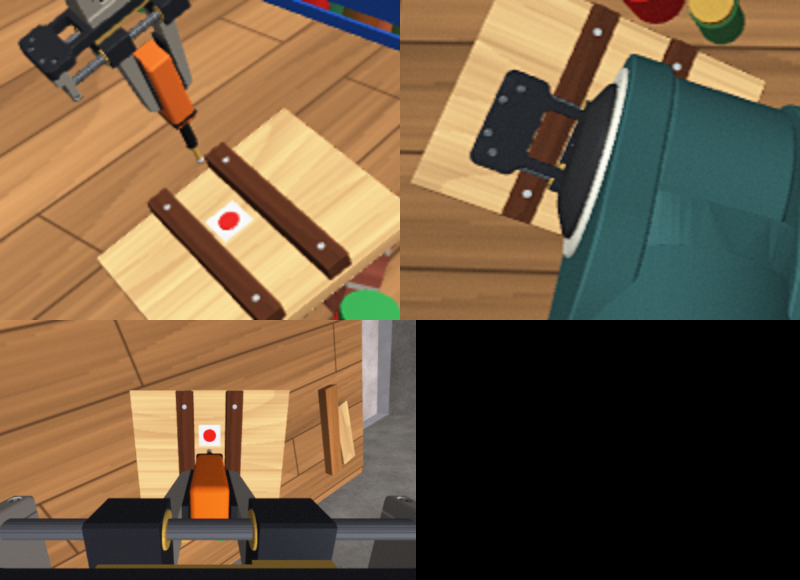

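The meter is held in line with the tool. Its ball end in the scene view sits at the predicted (358,100), and in the wrist view at about (321,200). I'll check the dot and the board's direction with the wrist picture.

```bash
python3 - <<'E'
from h import *
import pickle
D=pickle.load(open('d.pkl','rb')); w=D['wrist']; S=D['scene']
def red(c,u,r):
    u=u.astype(int);h=cv2.cvtColor(c['img'],cv2.COLOR_BGR2HSV)[u[1]-r:u[1]+r,u[0]-r:u[0]+r]
    M=cv2.moments(cv2.inRange(h,(0,180,120),(6,255,255)),True); return u-r+np.array([M['m10'],M['m01']])/M['m00']
dot=np.array([.511,.230,.0825]); rw=red(w,proj(w,dot),18); rs=red(S,proj(S,dot),14)
print('wrist',rw,onz(w,rw,.0825),'scene',onz(S,rs,.0825),'tri',tri([w,S],[rw,rs]))
# tip dots in wrist
t=dot+.114*N; print('pred tip',proj(w,t)); x,y=proj(w,t).astype(int)
h=w['img'][y-25:y+15,x-25:x+25]; cv2.imwrite('pics/t.png',cv2.resize(w['img'][100:230,230:410],(800,578),interpolation=2))
E
```

```text
wrist [322.01520913 177.45627376] [0.51224235 0.23044407 0.0825    ] scene [0.50915626 0.2292531  0.0825    ] tri [0.51075596 0.22857745 0.08458737]
pred tip [321.24634963 198.927354  ]
```

View pics/t.png

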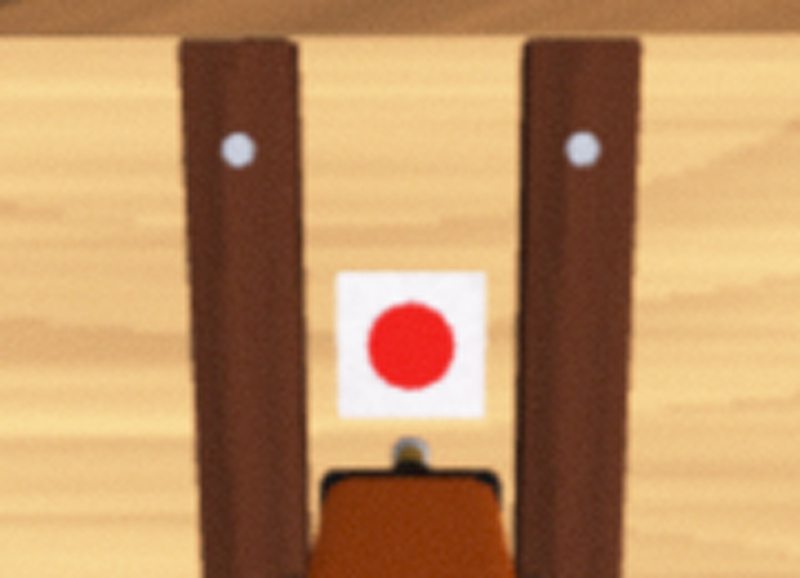

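The view is square to the board. The paper centre is at (322,177), the ball is lined up with it, and the gap is symmetric on both sides. Next I go down and press, checking the force.

```bash
python3 - <<'E'
from h import *
import pickle
dot=np.array([.5114,.2298,.0825])
def F(n=40):
    v=[]
    for _ in range(n): v.append(telemetry.get_wrist_force()); env.dwell(.01)
    v=np.array(v); return v.mean(0)@N, v.std(0)
def H(): return (np.array(telemetry.get_eef_pos())-dot)@N
env.line_to(dot+.15*N,.08); env.line_to(dot+.112*N,.04); env.dwell(.3)
f0,s=F(); print('base',f0,s,H(),telemetry.get_clock())
for h in(.104,.100):
    print(h,env.line_to(dot+h*N,.015,until_force=6)); env.dwell(.2); f,s=F(20); print(f-f0,s,H(),telemetry.get_clock())
np.save('f0.npy',f0)
D={n:cam(n) for n in('scene','wrist')}; pickle.dump(D,open('e.pkl','wb'))
x,y=proj(D['scene'],dot).astype(int); a=cv2.resize(D['scene']['img'][y-60:y+30,x-50:x+50],(500,450),interpolation=2)
cv2.imwrite('pics/p1.png',a)
E
```

```text
base -1.546076892446541 [0.45799889 0.46825755 0.45961124] 0.11199882425193167 12.3833
0.104 False
1.2411384867187796 [0.54815782 0.51678556 0.54518508] 0.1040501887378611 13.4333
0.1 False
2.199129692533072 [0.43099866 0.37543259 0.47554765] 0.10004374291508399 14.2167
```

View pics/p1.png

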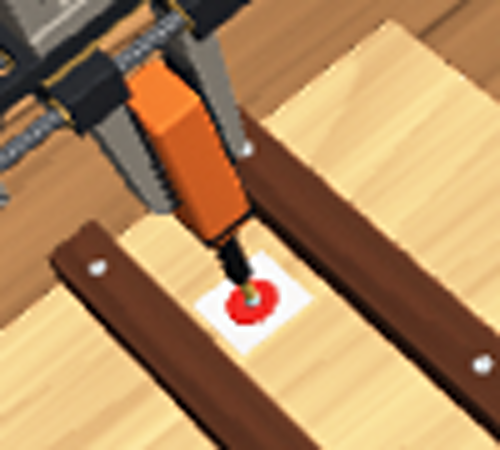

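The picture shows the ball on the dot, pin half visible, and the battens clear. The force rises at the spring's rate and gives 6.9 mm of press here, so about 3.1 mm more is needed.

```bash
python3 - <<'E'
from h import *
dot=np.array([.5114,.2298,.0825]); f0=np.load('f0.npy')
env.line_to(dot+.0969*N,.01,until_force=6); env.dwell(.3)
v=[]
for _ in range(80): v.append(telemetry.get_wrist_force()); env.dwell(.01)
f=np.mean(v,0)@N-f0
print('F',f,'press mm',(f-.5)/.25,'h',(np.array(telemetry.get_eef_pos())-dot)@N,'tilt',np.degrees(np.arccos(-R.from_quat(telemetry.get_orientation()).as_matrix()[:,2]@N)),telemetry.get_width(),telemetry.get_clock())
D={n:cam(n) for n in('scene','wrist')}
for n in D: cv2.imwrite(f'pics/end_{n}.png',D[n]['img'])
x,y=proj(D['scene'],dot).astype(int); a=cv2.resize(D['scene']['img'][y-60:y+30,x-50:x+50],(400,360),interpolation=2)
b=cv2.resize(D['wrist']['img'],(400,250)); o=np.zeros((360,800,3),np.uint8);o[:,:400]=a;o[:250,400:]=b;cv2.imwrite('pics/p2.png',o)
E
```

```text
F 3.0428615465576763 press mm 10.171446186230705 h 0.09691479455769028 tilt 0.003579855082625515 0.026132041840982622 15.7417
```

View pics/p2.png

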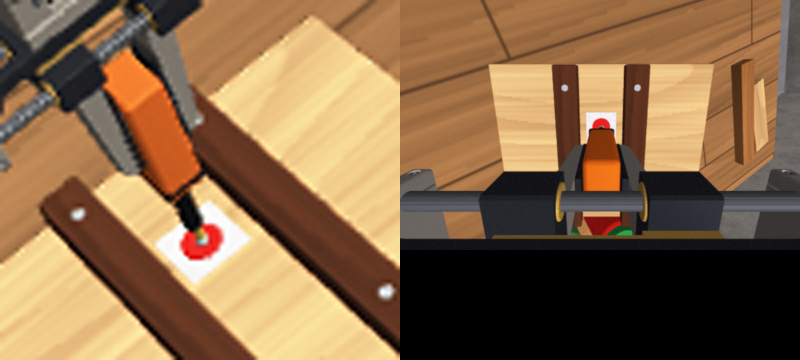

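The picture shows the ball centred on the red dot, the meter square in the gap and the battens untouched. The force of 3.0 N is the half-way value, so I'm handing in.

```bash
python3 -c "
from h import *
order.close_job(); print(telemetry.get_clock())"
```

```text
the job is handed in; nothing more can be done
the job is handed in; nothing more can be done
```

The robot took the large orange meter out of the wooden stand and pressed its pin onto the red dot. I handed the job in with the meter still in the gripper, at about 16 s of the 43 s allowed.

- **Press:** the force along the board's normal was 3.04 N, which works out to about 10.2 mm of the pin's 20 mm. It rose at about the spring's rate on the way down. A single force reading scatters by about 0.5 N per axis, so I averaged 80 of them.
- **Squareness:** the tool was within 0.01° of the board's normal as I worked it out (given slope, measured batten direction). The meter showed no visible tilt in the gripper, and the paper square looked square in the wrist view.
- **Position:** the scene camera showed the ball end centred on the dot with the battens clear. The separate measurements of the dot agreed to within about 3 mm, against its 13 mm radius.
- **Not checked:** I did not measure the jars again at the end. The path was planned to pass above them.

No check failed.

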